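# Press the ring home, then hold the sensor flap at its balance point

## Task

Pull the hand press's lever all the way down to press the ring home in the gear housing, then ease it back up to the top slowly, never letting it snap back. Then take the check station's sensor flap by the rod on its free edge, swing it up to its balance point without letting it fall shut or go over the back, and finish still gripping it there, motionless, so that the housing can be loaded under it (its stay has been taken off). Leave everything else on the table where it is.

Things in the scene. Friction and masses are not known exactly. Their poses are not given: they have to be found in the camera images.
- press: Hand press, fixed: steel base plate 240 x 160 x 20 mm, slotted aluminium column at its far end, grey head, ram over an aluminium gear housing. Origin on the table 50 mm in front of (-x) the ram's axis; own x axis points from the lever's grip towards the column, y left, z up. Left or right of the check station (they may be swapped), turned up to 0.2 rad. The lever is on its -y side.
- lever (a joint): Angle of the press lever (rad): 0 = up at its top stop; grows as the grip is pulled down, to the bottom stop at 1.0. A spring pushes it up (about 5 N at the grip at the top, 12 N at the bottom, plus drag 0.35 N m s/rad); let go, it snaps back at over 2 rad/s. Eased slowly means well under 1.2 rad/s (0.24 m/s at the grip).
- lever_pivot (a point): The lever's pivot on the side of the press head, 200 mm above the table; its axis is parallel to the press's y axis. The grip's axis is 200 mm from it: at lever 0 it is 180 mm in front (-x) and 87 mm above; at lever 1.0, 170 mm in front and 105 mm below; in between on that arc. The press's head and column rise to 310 mm above the table: carry the gripper round in front of or over them.
- lever_grip (a point): Point on the axis of the lever's grip, in the middle of its free part: a black round bar, 20 mm in diameter, 120 mm long, parallel to the press's y axis. 54 mm from the bar's outer (-y) end, 68 mm from the lever's round steel arm (16 mm thick). Being round, it turns between gripping fingers.
- ring (a joint): How far the ring has been pressed into the housing (m): 0 = standing 6 mm proud of the boss (ring 48 mm in diameter, under the ram); a full stroke of the lever presses it in by about 6 to 8 mm. It stays in.
- station: Check station, fixed to the table: open aluminium nest box 170 (x) x 160 (y) x 75 mm with a flap over it. Origin on the table, 15 mm beyond (+x) the box's middle; its x axis points from the flap's free edge to its hinge, y to the left of that, z up. Turned up to 0.2 rad.
- flap (a joint): Flap angle (rad): 0 = shut, level over the box; it swings up and over towards the hinge side, end stop at 2.3. The hinge is nearly free. Because of the sensor on its outer face it balances at 1.39 (80 degrees), with the plate leaning 10 degrees short of upright; below that it falls shut, beyond it falls over the back. 3 mm plate 163 x 140 mm, sensor 50 x 60 x 45 mm, 0.4 to 0.75 kg in all.
- flap_hinge (a point): Middle of the flap's hinge axis, 85 mm above the table, 60 mm beyond (+x) the station's origin. The axis is parallel to the station's y axis.
- flap_rod (a point): Point on the axis of the steel rod (12 mm in diameter) on the flap's free edge, where it sticks out past the plate on the station's -y side: 120 mm from the flap's middle, 50 mm from the plate's edge, 40 mm from the rod's end. Parallel to the hinge axis; at angle a it is 170 cos(a) mm in front (-x) of it and 170 sin(a) mm above it. 85 mm above the table when shut.
- spare_ring: Bystander, to be left alone: steel ring 48 mm in diameter, 14 mm high, flat on the table to the left of the press. Origin under its centre.
- plug_gauge: Bystander, to be left alone: steel plug gauge, 30 mm in diameter, 55 mm high, standing in front of the check station. Origin under its centre.
- wrench: Bystander, to be left alone: wrench lying on the table in front of the robot, along x.
- screwdriver: Bystander, to be left alone: screwdriver lying far left.
- oil: Bystander, to be left alone: small bottle, 50 mm in diameter, 130 mm high, far left. Origin under its centre.
- cover_plate: Bystander, to be left alone: aluminium plate 100 x 75 x 8 mm, far right.
- bush: Bystander, to be left alone: brass cylinder 44 mm in diameter, 35 mm high, far right.

How it is judged:
By the outcome, as a careful person would: the job done as asked, in the order asked, and still so for the second after the job is handed in, while the arm keeps its last pose, push and grip.
It also fails if it takes over 61 s, if anything falls off the work surface, if the arm or the gripper's body presses on something with over 40 N, if the wrist force passes 120 N, or if a joint passes its speed limit or range.

## Robot

A 7-joint arm with a two-finger parallel gripper is mounted at the origin on the work surface. World frame = base frame: x ahead of the robot, y to its left, z up, the work surface at z = 0. Lengths are in m, angles in rad, forces in N, time in s.
With the tool pointing down it reaches from about 0.425 to 0.875 m from the base axis. Payload 4.7 kg.
Tool frame: the origin (TCP) lies at the very end of the fingers, on their centre line; the grasp point (between the pads) lies 19 mm behind it; z points along the fingers, y is the line along which they close (so a half turn about z gives the same grasp; the last joint's range is limited). The gripper opens to 87 mm and grips with 3 to 60 N. Pads are 19 mm wide; open, the fingers measure 117 mm over their backs; the gripper's body (75 mm by 190 mm) begins 51 mm behind the grasp point.
Start: joints at [-1.17, 0.321, -0.07, 1.45, 0.023, 1.371, -0.057], TCP at [0.245, 0.602, 0.223] pointing down, gripper open.
Joint ranges: [-2.86, 2.86], [-0.3, 2.09], [-1.38, 1.24], [0.06, 2.45], [-1.56, 4.7], [0.09, 2.05], [-2.69, 2.69]. Speed limits (rad/s): [2.57, 2.57, 3.14, 3.14, 3.14, 3.14, 3.14].

## Interface

Orientations are given as a rotation vector (axis times angle).
In Python, from cell import manip gives the robot as it stands.
- The arm moves only by the shell command python3 -m jog 'ROWS' [FORCE]. ROWS is JSON, a list of rows, each a list of 5 numbers: the gripper's target within -1 to 1 (shut at 1, half-way at 0, fully open at -1), then the shift along the tool's x, y, z scaled (see below), then the turn about the tool's z scaled (see below). A call has 1 to 10 rows; each row is the pose to reach, as a shift and turn from the pose commanded when the call began, along the tool's axes at that moment; what a row does not reach only later rows make up. The controller multiplies each number of a shift by 0.12 m and each number of a turn by 90 degrees. A row lasts 1/10 s, in which the tool goes at most 50 mm and 8.59 degrees, less where a joint would pass 70% of its speed; a pose out of reach is approached as far as the arm can. A call with a number of a shift or a turn outside -1 to 1 is refused whole. A call with a gripper value outside its range is refused whole. The fingers move at their own pace and stop on an object; FORCE is the grip in N (left out, the last holds). Time passes only in rows, so rows that repeat a pose let the fingers close. It gives the time, the measured TCP pose, the force, the opening and the grip force at its end, in the units of the state.
- manip.state(): the state, without advancing time (a new reading comes with each control period).
- manip.snapshot(name): name is "side" or "top"; returns a dict with "color" (480x640x3 uint8, red, green, blue), "range_z" (480x640 float32, m along the optical axis (not along the pixel's ray), 0 where there is no reading), "mtx" (3x3 intrinsics, pixels), "cam_to_world" (4x4, takes a point from camera to world coordinates). Camera axes: x right, y down, z forward; pixel columns grow to the right and rows downward; lengths in m; the calibration is good to about 2 mm. A picture is of the moment at which its call begins.
- manip.close_job(): hands the job in; it is judged then, once.
Trained networks look in a picture, given as the dict that the camera call returned (one of the last four; its "shot" number tells which), for a name from the list of things; names that differ only in an ending like _2 or _b are one class to them, and where a whole thing is asked for, a point or a joint stands for the part that bears it (a point fixed in the world has none). Each returns a list of dicts, best first, with "score" (0 to 1); they miss things now and then, are a little off and sometimes report something else, mostly with a low value. They report only what shows in the picture. A call takes as long as a camera call.
- manip.look_for(picture, query): "location" ([x, y, z] in m, in the coordinates of the camera as it stood for that picture, good to about 4 mm: the middle of the surface that is visible of it).
- manip.landmark_of(picture, query): "location" ([x, y, z] in m, in the coordinates of the camera as it stood for that picture, good to about 4 mm: a listed point, or the origin of a listed thing).
The state is a dict: "time_s": time; "q": joint angles; "qvel": joint speeds; "tau": joint torques, N m; "tool_pos": TCP position; "ee_rot": TCP orientation; "wrist_force": force on the tool from outside, world axes, zero at the start; "wrist_torque": the same for the moment, N m; "gripper_width": finger opening in m; "finger_force": force on a finger pad.
Only numpy, scipy, OpenCV 4.12 (cv2) and the standard library are available. Lean on these libraries where they do the work, as an engineer would, in place of code of your own. Each camera call takes 0.05 s, during which the arm holds its last target. There are 200 camera calls.

## Working session

There is one attempt and no reset: what is moved stays moved. The work goes in short steps, Python scripts to look and compute and a shell command to move; the robot and the scene stay as the last step left them, time stands still between calls to the robot, and variables do not carry over. Pictures are saved under pics/ and viewed, at most 10 in all, crops included, and the job is handed in when it is done.

```bash
mkdir -p pics; ls; cat > h.py <<'E'
from cell import manip
import numpy as np, cv2
from scipy.spatial.transform import Rotation as R
def pts(cam, names):
    p=manip.snapshot(cam); T=np.array(p["cam_to_world"]); out={}
    for n in names:
        r=manip.landmark_of(p,n)
        out[n]=[(round(d["score"],2),np.round((T@np.r_[d["location"],1])[:3],4).tolist()) for d in r[:2]]
    return p,out
E
python3 - <<'E'
from h import *
for c in ["top","side"]:
    p,o=pts(c,["press","lever_pivot","lever_grip","station","flap_hinge","flap_rod","plug_gauge","spare_ring"])
    cv2.imwrite(f"pics/{c}0.png",p["color"][:,:,::-1])
    print(c); [print(k,v) for k,v in o.items()]
s=manip.state(); print(s["time_s"],s["tool_pos"],s["ee_rot"],R.from_rotvec(s["ee_rot"]).as_matrix().round(3),s["wrist_force"])
E
```

```text
pics
top
press [(0.94, [0.5321, -0.1033, -0.0006])]
lever_pivot [(0.96, [0.6156, -0.1649, 0.2036]), (0.5, [0.5279, -0.1027, -0.0008])]
lever_grip [(0.92, [0.4455, -0.2497, 0.2883])]
station [(0.59, [0.5415, 0.2853, 0.0018]), (0.52, [0.5988, 0.2758, 0.0863])]
flap_hinge [(0.58, [0.6004, 0.2777, 0.0835]), (0.4, [0.4446, -0.2504, 0.2876])]
flap_rod [(0.79, [0.4127, 0.1838, 0.0873])]
plug_gauge [(0.58, [0.3725, 0.3384, 0.0013])]
spare_ring [(0.47, [0.6029, 0.0223, 0.0015])]
side
press [(0.72, [0.5326, -0.1116, 0.0016])]
lever_pivot [(0.74, [0.6222, -0.1641, 0.1976])]
lever_grip [(0.78, [0.4434, -0.2552, 0.2863])]
station [(0.6, [0.5431, 0.2823, -0.0043]), (0.52, [0.4689, -0.5376, 0.0025])]
flap_hinge []
flap_rod [(0.95, [0.4145, 0.1797, 0.0834])]
plug_gauge [(0.53, [0.3729, 0.3357, 0.001])]
spare_ring [(0.58, [0.6021, 0.0226, -0.0008])]
0.9 [0.24523972 0.60200977 0.22263681] [6.03833113e-01 3.08296250e+00 2.48704906e-04] [[-0.926  0.377  0.   ]
 [ 0.377  0.926  0.   ]
 [-0.     0.    -1.   ]] [ 0.53382327 -0.13877946  0.34341259]
```

View pics/top0.png

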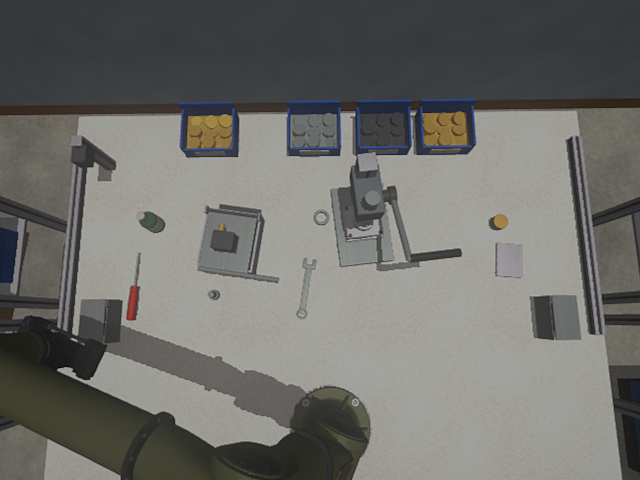

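View pics/side0.png

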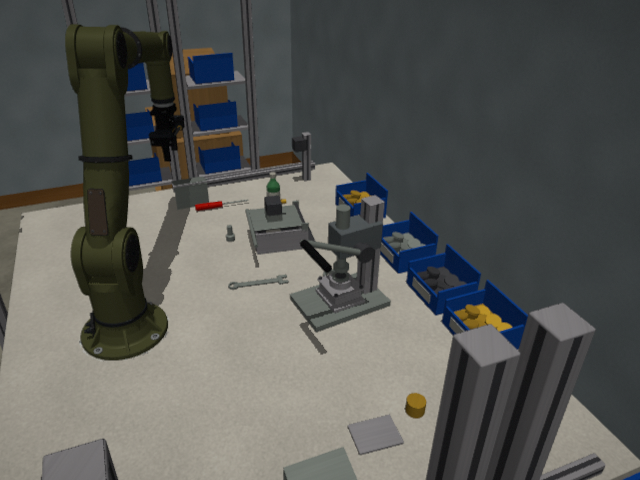

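```bash
python3 - <<'E'
from h import *
p=manip.snapshot("top"); T=np.array(p["cam_to_world"]); K=np.array(p["mtx"]); z=p["range_z"]
v,u=np.mgrid[:480,:640]
P=np.stack([(u-K[0,2])/K[0,0]*z,(v-K[1,2])/K[1,1]*z,z,np.ones_like(z)],-1)@T.T
X,Y,Z=P[...,0],P[...,1],P[...,2]
def line(m):
    q=P[m][:,:2]; vx,vy,x0,y0=cv2.fitLine(q.astype(np.float32),cv2.DIST_HUBER,0,.005,.001).ravel()
    s=(q-[x0,y0])@[vx,vy]
    e=[np.round([x0+vx*t,y0+vy*t],4) for t in (s.min(),s.max())]
    print(m.sum(),"dir deg from y",np.degrees(np.arctan2(vx,vy)),"ends",e,"z",np.median(P[m][:,2]),np.percentile(P[m][:,2],95))
dark=p["color"].max(2)<70
line((abs(X-.4445)<.06)&(abs(Y+.2525)<.08)&(Z>.27)&dark&(z>0))
line((abs(X-.415)<.05)&(Y>.13)&(Y<.212)&(Z>.075)&(z>0))
line((Z>.2)&(abs(X-.52)<.08)&(abs(Y+.19)<.03)&(z>0))
E
```

```text
360 dir deg from y 173.67323 ends [array([ 0.4369, -0.1772]), array([ 0.4509, -0.3034])] z 0.2965707942414356 0.3000548443677573
105 dir deg from y 8.61661 ends [array([0.4092, 0.1434]), array([0.4194, 0.2107])] z 0.09165869891971323 0.09594489376288999
441 dir deg from y 81.39857 ends [array([ 0.4362, -0.1859]), array([ 0.5992, -0.1613])] z 0.2658384470570436 0.29786952597136795
```

```bash
python3 -m jog '[[-1,-0.1,0,-0.1,0.08],[-1,-0.2,0,-0.25,0.16],[-1,-0.4,0,-0.4,0.25],[-1,-0.6,0,-0.6,0.34],[-1,-0.75,0,-0.75,0.43],[-1,-0.9,0,-0.9,0.52],[-1,-1,0,-1,0.6],[-1,-1,0,-1,0.673],[-1,-1,0,-1,0.673]]' 40
python3 -m jog '[[-1,-0.2,0.15,0,0],[-1,-0.4,0.3,0,0],[-1,-0.6,0.4,0,0],[-1,-0.8,0.5,-0.1,0],[-1,-1,0.6,-0.15,0]]'
python3 -m jog '[[-1,-0.25,0,0,0],[-1,-0.5,0,0,0],[-1,-0.75,0,0,0],[-1,-1,0,0,0]]'
```

```text
time_s: 1.85
tool_pos: [0.357, 0.5566, 0.3431]
ee_rot: [2.078, 2.356, 0.002]
wrist_force: [0.1, 0.2, 0.1]
gripper_width: 0.0869
finger_force: 0.0
time_s: 2.35
tool_pos: [0.4429, 0.4463, 0.3607]
ee_rot: [-2.071, -2.362, 0.0]
wrist_force: [1.1, -0.7, 0.3]
gripper_width: 0.0867
finger_force: 0.0
time_s: 2.75
tool_pos: [0.4576, 0.3269, 0.3601]
ee_rot: [-2.071, -2.362, 0.001]
wrist_force: [0.4, -0.4, -0.5]
gripper_width: 0.0868
finger_force: 0.0
```

```bash
python3 -m jog '[[-1,-0.25,0,0,0],[-1,-0.5,0,0,0],[-1,-0.75,0,0,0],[-1,-1,0,0,0]]'
python3 -m jog '[[-1,-0.25,0,0,0],[-1,-0.5,0,0,0],[-1,-0.75,0,0,0],[-1,-1,0,0,0]]'
python3 -c "
from h import *
s=manip.state(); print(s['tool_pos'],R.from_rotvec(s['ee_rot']).as_matrix().round(3),s['wrist_force'])"
```

```text
time_s: 3.15
tool_pos: [0.4728, 0.2079, 0.3603]
ee_rot: [-2.071, -2.362, 0.0]
wrist_force: [0.1, -0.5, 0.9]
gripper_width: 0.0871
finger_force: 0.0
time_s: 3.55
tool_pos: [0.4881, 0.089, 0.3603]
ee_rot: [-2.071, -2.362, 0.0]
wrist_force: [0.4, -0.3, -0.0]
gripper_width: 0.0866
finger_force: 0.0
[0.48811906 0.08895521 0.36029642] [[-0.131  0.991 -0.   ]
 [ 0.991  0.131  0.   ]
 [ 0.    -0.    -1.   ]] [ 0.39670387 -0.30163141 -0.03021757]
```

```bash
python3 -m jog '[[-1,-0.25,-0.1,0,0],[-1,-0.5,-0.2,0,0],[-1,-0.75,-0.3,0,0],[-1,-1,-0.4,0,0]]'
python3 -m jog '[[-1,-0.25,-0.1,0,0],[-1,-0.5,-0.2,0,0],[-1,-0.75,-0.25,0,0],[-1,-1,-0.3,0,0]]'
python3 -m jog '[[-1,-0.25,-0.01,0,0],[-1,-0.5,-0.02,0,0],[-1,-0.76,-0.03,0,0],[-1,-0.76,-0.03,0,0],[-1,-0.76,-0.03,0,0]]'
python3 - <<'E'
from h import *
for c in ["top","side"]:
    p,o=pts(c,["lever_grip"]); print(o)
cv2.imwrite("pics/side1.png",cv2.resize(p["color"][200:380,220:460,::-1],None,fx=3,fy=3))
E
```

```text
time_s: 3.95
tool_pos: [0.4554, -0.0362, 0.3603]
ee_rot: [-2.071, -2.362, 0.0]
wrist_force: [0.2, -0.1, 0.2]
gripper_width: 0.0869
finger_force: 0.0
time_s: 4.35
tool_pos: [0.4351, -0.1597, 0.3605]
ee_rot: [-2.071, -2.362, -0.001]
wrist_force: [1.4, 0.9, 0.6]
gripper_width: 0.0875
finger_force: 0.0
time_s: 4.85
tool_pos: [0.4434, -0.2496, 0.3602]
ee_rot: [-2.074, -2.358, 0.0]
wrist_force: [1.2, 0.6, -0.4]
gripper_width: 0.0871
finger_force: 0.0
{'lever_grip': [(0.92, [0.4452, -0.2489, 0.292])]}
{'lever_grip': [(0.61, [0.4423, -0.2555, 0.2855])]}
```

View pics/side1.png

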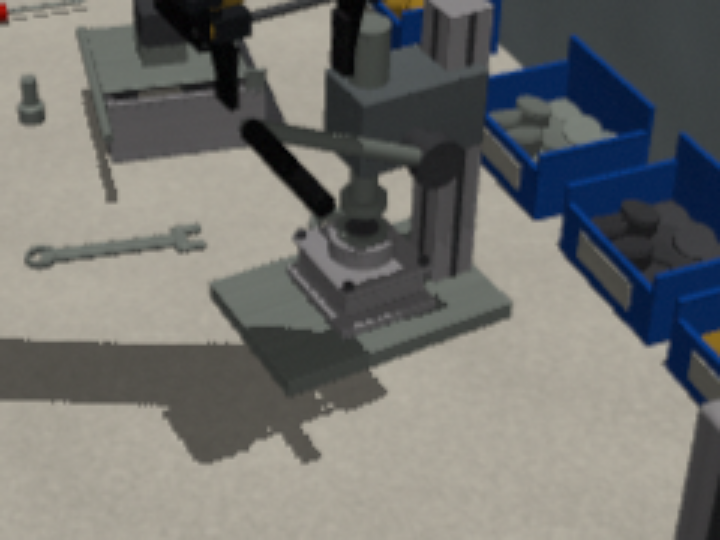

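The fingers (crop px ~228,90 and ~348,40) straddle the black bar (~285,165). I'll descend and grip.

```bash
python3 -m jog '[[-1,0,0,0.2,0],[-1,0,0,0.4,0],[-1,0,0,0.6,0],[-1,0,0,0.77,0],[-1,0,0,0.77,0],[1,0,0,0.77,0],[1,0,0,0.77,0],[1,0,0,0.77,0],[1,0,0,0.77,0],[1,0,0,0.77,0]]' 40
python3 -m jog '[[1,0,0,0,0],[1,0,0,0,0]]'
python3 - <<'E'
import numpy as np
# tool shifts from lever angle a0: y,z scaled /0.12
p0=np.arctan2(87,180)
for a in np.arange(0,1.06,.05):
    p=p0-a; print(round(a,2), np.round([(.2*np.cos(p0)-.2*np.cos(p))/.12,(.2*np.sin(p0)-.2*np.sin(p))/.12],3))
E
```

```text
time_s: 6.05
tool_pos: [0.4437, -0.25, 0.2686]
ee_rot: [2.076, 2.357, 0.001]
wrist_force: [-0.3, -0.3, 0.2]
gripper_width: 0.0546
finger_force: 0.0
time_s: 6.25
tool_pos: [0.4435, -0.25, 0.2682]
ee_rot: [2.076, 2.358, 0.0]
wrist_force: [0.6, -0.2, -0.1]
gripper_width: 0.039
finger_force: 0.0
0.0 [0. 0.]
0.05 [-0.034  0.076]
0.1 [-0.065  0.153]
0.15 [-0.092  0.232]
0.2 [-0.114  0.313]
0.25 [-0.133  0.394]
0.3 [-0.147  0.476]
0.35 [-0.158  0.559]
0.4 [-0.164  0.642]
0.45 [-0.166  0.725]
0.5 [-0.164  0.808]
0.55 [-0.158  0.891]
0.6 [-0.147  0.974]
0.65 [-0.133  1.056]
0.7 [-0.114  1.137]
0.75 [-0.092  1.217]
0.8 [-0.065  1.296]
0.85 [-0.035  1.374]
0.9 [-0.    1.45]
0.95 [0.038 1.524]
1.0 [0.08  1.596]
1.05 [0.125 1.666]
```

```bash
python3 -m jog '[[1,0,0,0,0],[1,0,0,0,0],[1,0,0,0,0],[1,0,0,0,0],[1,0,0,0,0]]' 45
```

```text
time_s: 6.75
tool_pos: [0.4464, -0.2495, 0.2682]
ee_rot: [2.071, 2.355, 0.005]
wrist_force: [9.6, -1.5, -5.5]
gripper_width: 0.0191
finger_force: 45.0
```

```bash
python3 -m jog '[[1,0.0,0.03,0.03,0],[1,0,0,0.076,0],[1,0,-0.035,0.153,0],[1,0,-0.062,0.232,0],[1,0,-0.084,0.313,0],[1,0,-0.103,0.394,0],[1,0,-0.117,0.476,0],[1,0,-0.128,0.559,0],[1,0,-0.134,0.642,0],[1,0,-0.136,0.725,0]]' 50
```

```text
time_s: 7.75
tool_pos: [0.4267, -0.2518, 0.1816]
ee_rot: [-2.076, -2.355, -0.001]
wrist_force: [-5.6, 2.1, 8.2]
gripper_width: 0.0187
finger_force: 49.1
```

```bash
python3 -m jog '[[1,0,0.002,0.083,0],[1,0,0.008,0.166,0],[1,0,0.019,0.249,0],[1,0,0.033,0.331,0],[1,0,0.052,0.412,0],[1,0,0.074,0.492,0],[1,0,0.101,0.571,0],[1,0,0.131,0.649,0],[1,0,0.166,0.725,0],[1,0,0.2,0.8,0]]' 55
python3 -m jog '[[1,0,0.025,0.04,0],[1,0,0.046,0.08,0],[1,0,0.05,0.12,0],[1,0,0.05,0.12,0]]'
```

```text
time_s: 8.75
tool_pos: [0.4469, -0.2495, 0.0842]
ee_rot: [-2.074, -2.35, 0.006]
wrist_force: [-11.6, -0.4, 9.1]
gripper_width: 0.0174
finger_force: 53.9
time_s: 9.15
tool_pos: [0.4541, -0.2487, 0.0702]
ee_rot: [-2.075, -2.352, 0.004]
wrist_force: [-8.9, 1.0, 9.5]
gripper_width: 0.0174
finger_force: 54.2
```

```bash
python3 - <<'E'
from h import *
p,o=pts("side",["lever_grip"]); print(o)
cv2.imwrite("pics/side2.png",cv2.resize(p["color"][180:360,220:460,::-1],None,fx=3,fy=3))
p,o=pts("top",["lever_grip"]); print(o)
E
```

```text
{'lever_grip': [(0.67, [0.4524, -0.257, 0.1016]), (0.16, [0.6049, 0.2711, 0.0844])]}
{'lever_grip': []}
```

View pics/side2.png

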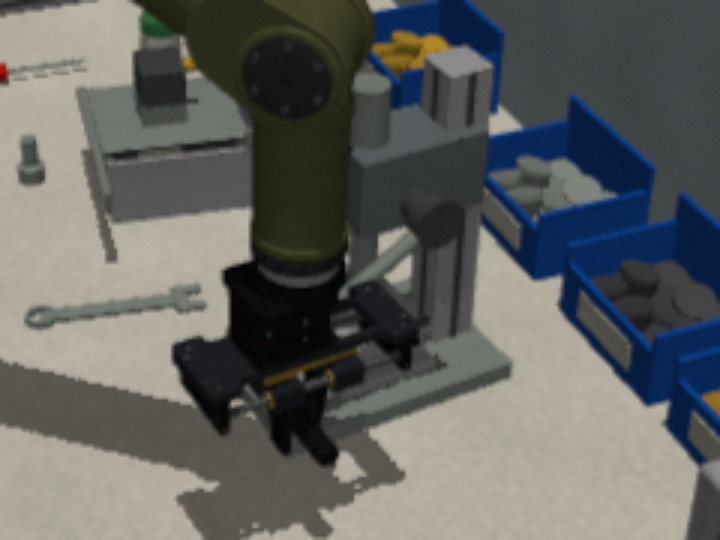

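```bash
python3 -m jog '[[1,0,0.02,0.035,0],[1,0,0.04,0.07,0],[1,0,0.04,0.07,0]]' 60
```

```text
time_s: 9.65
tool_pos: [0.4567, -0.2484, 0.0651]
ee_rot: [-2.071, -2.346, 0.004]
wrist_force: [-23.5, 6.4, 42.3]
gripper_width: 0.0171
finger_force: 59.4
```

```bash
python3 - <<'E'
from h import *
p=manip.snapshot("side"); T=np.array(p["cam_to_world"]); K=np.array(p["mtx"]); z=p["range_z"]
v,u=np.mgrid[:480,:640]
P=np.stack([(u-K[0,2])/K[0,0]*z,(v-K[1,2])/K[1,1]*z,z,np.ones_like(z)],-1)@T.T
c,s=np.cos(.128),np.sin(.128)
d=P[...,:2]-[.619,-.165]
px=d[...,0]*c+d[...,1]*s; py=-d[...,0]*s+d[...,1]*c; Z=P[...,2]
w=(u>325)&(u<375)&(v>240)&(v<290)&(abs(py)<.025)&(px<-.03)&(px>-.13)&(z>0)
for a in np.arange(-.13,-.02,.01):
    m=w&(px>a)&(px<a+.01)
    if m.sum(): print(round(a,2),m.sum(),np.round([np.median(Z[m]),Z[m].min(),Z[m].max(),np.median(py[m])],3))
m=w; print(np.degrees(np.arctan(np.polyfit(px[m],Z[m],1)[0])))
E
```

```text
-0.11 1 [ 0.132  0.132  0.132 -0.007]
-0.1 6 [ 0.15   0.149  0.155 -0.005]
-0.09 10 [ 0.155  0.145  0.16  -0.001]
-0.08 21 [ 0.16   0.154  0.169 -0.002]
-0.07 24 [ 0.165  0.157  0.171 -0.003]
-0.06 29 [ 0.172  0.162  0.178 -0.004]
-0.05 31 [ 0.178  0.164  0.184 -0.005]
-0.04 29 [ 0.185  0.179  0.193 -0.004]
30.889020829421327
```

```bash
python3 -m jog '[[1,0,-0.02,-0.035,0],[1,0,-0.044,-0.069,0],[1,0,-0.086,-0.141,0],[1,0,-0.124,-0.215,0],[1,0,-0.159,-0.291,0],[1,0,-0.189,-0.369,0],[1,0,-0.216,-0.448,0],[1,0,-0.238,-0.528,0],[1,0,-0.257,-0.609,0],[1,0,-0.271,-0.691,0]]' 60
```

```text
time_s: 10.7
tool_pos: [0.4282, -0.2522, 0.1457]
ee_rot: [-2.076, -2.356, 0.002]
wrist_force: [-4.3, -2.2, -0.4]
gripper_width: 0.0172
finger_force: 60.6
```

```bash
python3 -m jog '[[1,0,-0.011,-0.083,0],[1,0,-0.017,-0.166,0],[1,0,-0.019,-0.249,0],[1,0,-0.017,-0.332,0],[1,0,-0.011,-0.415,0],[1,0,0,-0.498,0],[1,0,0.014,-0.58,0],[1,0,0.033,-0.661,0],[1,0,0.055,-0.742,0],[1,0,0.082,-0.821,0]]'
python3 -m jog '[[1,0,0.015,-0.038,0],[1,0,0.031,-0.077,0],[1,0,0.048,-0.115,0],[1,0,0.065,-0.153,0],[1,0,0.065,-0.153,0],[1,0,0.065,-0.153,0]]'
```

```text
time_s: 11.7
tool_pos: [0.441, -0.2512, 0.245]
ee_rot: [2.073, 2.355, 0.002]
wrist_force: [2.4, -5.2, -4.7]
gripper_width: 0.0174
finger_force: 60.0
time_s: 12.3
tool_pos: [0.4468, -0.2506, 0.2588]
ee_rot: [2.077, 2.356, -0.006]
wrist_force: [4.5, -10.4, -24.7]
gripper_width: 0.0165
finger_force: 61.0
```

```bash
python3 - <<'E'
from h import *
for c in ("top","side"):
    p,o=pts(c,["lever_grip"]); print(c,o)
    T=np.array(p["cam_to_world"]); K=np.array(p["mtx"]); z=p["range_z"]
    v,u=np.mgrid[:480,:640]
    P=np.stack([(u-K[0,2])/K[0,0]*z,(v-K[1,2])/K[1,1]*z,z,np.ones_like(z)],-1)@T.T
    a,s=np.cos(.128),np.sin(.128)
    d=P[...,:2]-[.619,-.165]
    px=d[...,0]*a+d[...,1]*s; py=-d[...,0]*s+d[...,1]*a; Z=P[...,2]
    w=(abs(py)<.025)&(px<-.04)&(px>-.12)&(z>0)&(Z>.18)&(Z<.28)
    print(w.sum(), np.degrees(np.arctan(np.polyfit(px[w],Z[w],1)[0])), Z[w].mean(),px[w].mean())
    if c=="side": cv2.imwrite("pics/side3.png",cv2.resize(p["color"][160:340,220:460,::-1],None,fx=3,fy=3))
E
```

```text
top {'lever_grip': [(0.77, [0.4454, -0.2516, 0.29]), (0.24, [0.6021, 0.279, 0.0845])]}
187 -26.0201854125371 0.24762262215034384 -0.08109814334390712
side {'lever_grip': [(0.73, [0.4445, -0.2604, 0.2883])]}
160 -24.897895054121733 0.23796230520096265 -0.07779785656018608
```

View pics/side3.png

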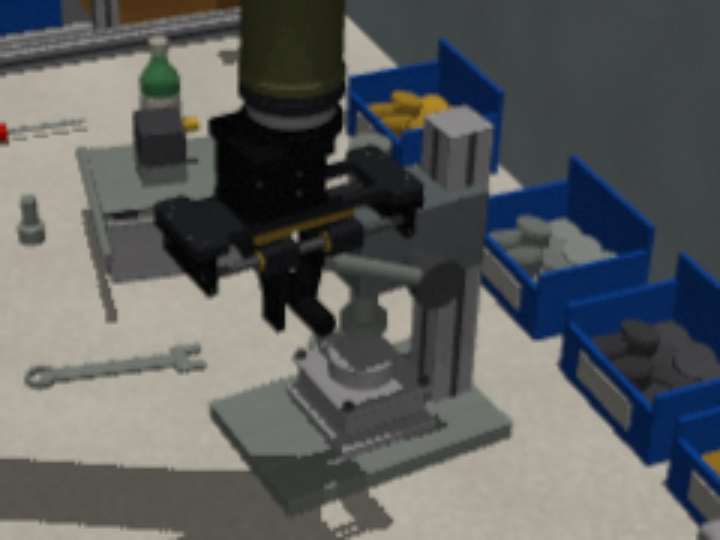

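```bash
python3 -m jog '[[1,0,0,0.03,0],[0.4,0,0,0.03,0],[0,0,0,0.03,0],[-0.5,0,0,0.03,0],[-1,0,0,0.03,0],[-1,0,0,0.03,0],[-1,0,0,0.03,0],[-1,0,0,0.03,0],[-1,0,0,0.03,0],[-1,0,0,0.03,0]]' 40
python3 -m jog '[[-1,0,0,-0.1,0],[-1,0,0,-0.3,0],[-1,0,0,-0.5,0],[-1,0,0,-0.7,0],[-1,0,0,-0.9,0],[-1,0,0,-0.9,0]]'
```

```text
time_s: 13.5
tool_pos: [0.4471, -0.2495, 0.2585]
ee_rot: [-2.076, -2.358, -0.0]
wrist_force: [0.7, -0.2, -1.2]
gripper_width: 0.0812
finger_force: 0.0
time_s: 14.1
tool_pos: [0.4485, -0.2503, 0.3705]
ee_rot: [2.073, 2.354, 0.004]
wrist_force: [-0.6, -0.3, 0.3]
gripper_width: 0.087
finger_force: 0.0
```

```bash
python3 -m jog '[[-1,0.25,0.1,0,0],[-1,0.5,0.2,0,0],[-1,0.75,0.3,0,0],[-1,1,0.4,0,0]]'
python3 -m jog '[[-1,0.25,0,0,0],[-1,0.5,0,0,0],[-1,0.75,0,0,0],[-1,1,0,0,0]]'
python3 -m jog '[[-1,0.25,0,0,0.05],[-1,0.5,0,0,0.1],[-1,0.75,0,0,0.15],[-1,1,0,0,0.176],[-1,1,0,0,0.176],[-1,1,0,0,0.176]]'
python3 - <<'E'
from h import *
for c in ("top","side"):
    p,o=pts(c,["lever_grip","flap_rod","flap_hinge"]); print(c,o)
s=manip.state(); M=R.from_rotvec(s['ee_rot']).as_matrix(); print(s['tool_pos'],M.round(3))
print(M.T@(np.array([.4147,.1825,.15])-s['tool_pos'])/.12)
E
```

```text
time_s: 14.5
tool_pos: [0.4795, -0.1232, 0.3666]
ee_rot: [-2.076, -2.358, -0.001]
wrist_force: [-0.3, 0.5, -0.2]
gripper_width: 0.0873
finger_force: 0.0
time_s: 14.9
tool_pos: [0.4639, -0.0042, 0.3666]
ee_rot: [2.076, 2.358, 0.0]
wrist_force: [0.6, 0.9, 0.0]
gripper_width: 0.0869
finger_force: 0.0
time_s: 15.5
tool_pos: [0.449, 0.1139, 0.3664]
ee_rot: [2.379, 2.051, -0.001]
wrist_force: [-0.4, -0.3, 0.2]
gripper_width: 0.087
finger_force: 0.0
top {'lever_grip': [(0.59, [0.4451, -0.2486, 0.2922])], 'flap_rod': [], 'flap_hinge': []}
side {'lever_grip': [(0.6, [0.4469, -0.2544, 0.2859])], 'flap_rod': [(0.57, [0.4093, 0.1794, 0.0821])], 'flap_hinge': [(0.82, [0.6044, 0.2723, 0.0837])]}
[0.44926178 0.11312269 0.36666729] [[ 0.15   0.989  0.   ]
 [ 0.989 -0.15   0.   ]
 [ 0.     0.    -1.   ]]
[ 0.52787936 -0.37183829  1.80563909]
```

```bash
python3 -m jog '[[-1,0.2,-0.15,0,0],[-1,0.4,-0.3,0,0],[-1,0.53,-0.37,0.2,0],[-1,0.53,-0.37,0.4,0],[-1,0.53,-0.37,0.7,0],[-1,0.53,-0.37,1,0]]'
python3 -m jog '[[-1,0,0,0.2,0],[-1,0,0,0.4,0],[-1,0,0,0.6,0],[-1,0,0,0.8,0],[-1,0,0,0.8,0],[-1,0,0,0.8,0]]'
python3 - <<'E'
from h import *
p,o=pts("side",["flap_rod"]); print(o)
cv2.imwrite("pics/side4.png",cv2.resize(p["color"][120:300,150:390,::-1],None,fx=3,fy=3))
E
```

```text
time_s: 16.5
tool_pos: [0.4149, 0.1833, 0.2458]
ee_rot: [2.381, 2.049, 0.002]
wrist_force: [-0.5, -0.2, -0.4]
gripper_width: 0.087
finger_force: 0.0
time_s: 17.1
tool_pos: [0.4149, 0.1831, 0.151]
ee_rot: [2.381, 2.049, -0.0]
wrist_force: [0.1, -0.2, -0.1]
gripper_width: 0.0871
finger_force: 0.0
{'flap_rod': [(0.69, [0.4119, 0.1792, 0.0833])]}
```

View pics/side4.png

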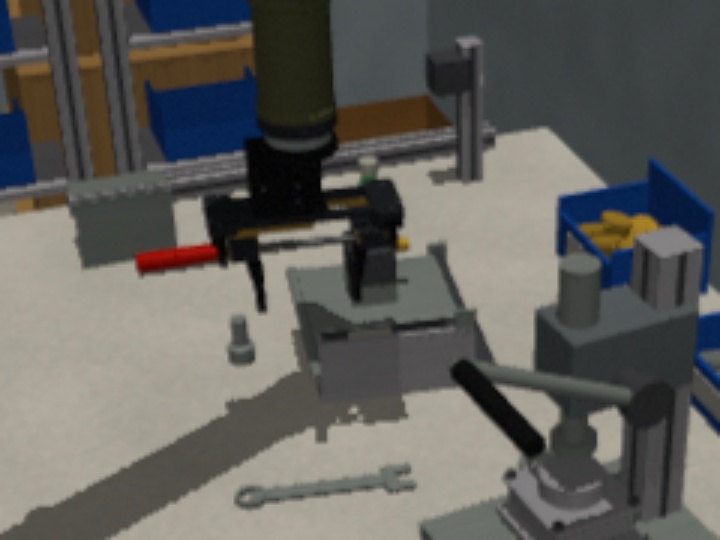

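```bash
python3 -m jog '[[-0.3,0,0,0.15,0],[-0.3,0,0,0.3,0],[-0.3,0,0,0.45,0],[-0.3,0,0,0.6,0],[-0.3,0,0,0.71,0],[-0.3,0,0,0.71,0],[1,0,0,0.71,0],[1,0,0,0.71,0],[1,0,0,0.71,0],[1,0,0,0.71,0]]' 40
python3 -m jog '[[1,0,0,0,0],[1,0,0,0,0],[1,0,0,0,0],[1,0,0,0,0],[1,0,0,0,0],[1,0,0,0,0]]' 40
```

```text
time_s: 18.2
tool_pos: [0.4152, 0.1835, 0.066]
ee_rot: [2.381, 2.049, 0.002]
wrist_force: [-0.2, 0.3, 0.9]
gripper_width: 0.0326
finger_force: 0.0
time_s: 18.8
tool_pos: [0.4157, 0.1831, 0.0655]
ee_rot: [2.381, 2.048, 0.003]
wrist_force: [4.5, -0.1, -3.5]
gripper_width: 0.0103
finger_force: 40.0
```

```bash
python3 -m jog '[[1,0,0.003,-0.06,0],[1,0,0.014,-0.198,0],[1,0,0.031,-0.295,0],[1,0,0.055,-0.392,0],[1,0,0.086,-0.486,0],[1,0,0.123,-0.578,0],[1,0,0.167,-0.667,0],[1,0,0.216,-0.752,0],[1,0,0.272,-0.835,0],[1,0,0.333,-0.913,0]]' 45
```

```text
time_s: 19.8
tool_pos: [0.4565, 0.1767, 0.1735]
ee_rot: [2.38, 2.046, 0.005]
wrist_force: [16.7, 2.8, -20.4]
gripper_width: 0.0103
finger_force: 46.4
```

```bash
python3 -m jog '[[1,0,0.08,-0.06,0],[1,0,0.165,-0.12,0],[1,0,0.244,-0.176,0],[1,0,0.325,-0.234,0],[1,0,0.409,-0.286,0],[1,0,0.496,-0.332,0],[1,0,0.587,-0.372,0],[1,0,0.63,-0.39,0],[1,0,0.63,-0.39,0]]' 45
cat > ang.py <<'E'
from h import *
for cam in ("side","top"):
    p=manip.snapshot(cam); T=np.array(p["cam_to_world"]); K=np.array(p["mtx"]); z=p["range_z"]
    v,u=np.mgrid[:480,:640]
    P=np.stack([(u-K[0,2])/K[0,0]*z,(v-K[1,2])/K[1,1]*z,z,np.ones_like(z)],-1)@T.T
    t=-.148; a,s=np.cos(t),np.sin(t)
    d=P[...,:2]-[.6015,.2755]
    px=d[...,0]*a+d[...,1]*s; py=-d[...,0]*s+d[...,1]*a; Z=P[...,2]
    print(cam,[(n,[(round(r["score"],2),np.round((T@np.r_[r["location"],1])[:3],4).tolist()) for r in manip.landmark_of(p,n)[:1]]) for n in ("flap_rod","flap_hinge")])
    w=(abs(py)<.066)&(px<.09)&(px>-.13)&(z>0)&(Z>.1)&(Z<.27)
    for h in np.arange(.1,.27,.015):
        m=w&(Z>=h)&(Z<h+.015)
        if m.sum()>3: print(round(h+.0075,4),m.sum(),np.round(np.percentile(px[m],[5,25,50,75]),4))
    cv2.imwrite(f"pics/{cam}5.png",cv2.resize(p["color"][120:300,150:390,::-1],None,fx=3,fy=3))
s=manip.state(); print(s["tool_pos"],s["wrist_force"],s["qvel"].round(3) if hasattr(s["qvel"],"round") else s["qvel"])
E
python3 ang.py
```

```text
time_s: 20.7
tool_pos: [0.5295, 0.1656, 0.2202]
ee_rot: [2.382, 2.048, -0.002]
wrist_force: [3.4, 1.1, -17.1]
gripper_width: 0.01
finger_force: 45.7
side [('flap_rod', [(0.7, [0.5276, 0.1626, 0.2427])]), ('flap_hinge', [(0.63, [0.6047, 0.2737, 0.0847])])]
0.1525 26 [-0.0221 -0.0174 -0.0111 -0.0021]
0.1675 72 [-0.0218 -0.01    0.0035  0.018 ]
0.1825 80 [-0.0214 -0.0089  0.0071  0.0201]
0.1975 92 [-0.0216 -0.0093 -0.0006  0.0152]
0.2125 70 [-0.0033  0.0047  0.012   0.0193]
top [('flap_rod', []), ('flap_hinge', [])]
0.1375 6 [-0.0171 -0.0164 -0.0152 -0.0147]
0.1525 5 [-0.0223 -0.0215 -0.0211 -0.0199]
0.1675 10 [-0.028  -0.0274 -0.0267 -0.0253]
0.1825 10 [-0.0339 -0.0331 -0.0327 -0.0312]
0.1975 25 [-0.0386 -0.0371 -0.036  -0.0313]
0.2125 12 [-0.0437 -0.0427 -0.0421 -0.0409]
0.2425 27 [-0.0615 -0.0608 -0.0596 -0.0547]
0.2575 98 [-0.0611 -0.0587 -0.0564 -0.0536]
[0.52847075 0.16570786 0.21991956] [  4.81497657   0.57995397 -21.4274665 ] [-0.001 -0.001  0.001  0.003  0.001 -0.001  0.001]
```

View pics/side5.png

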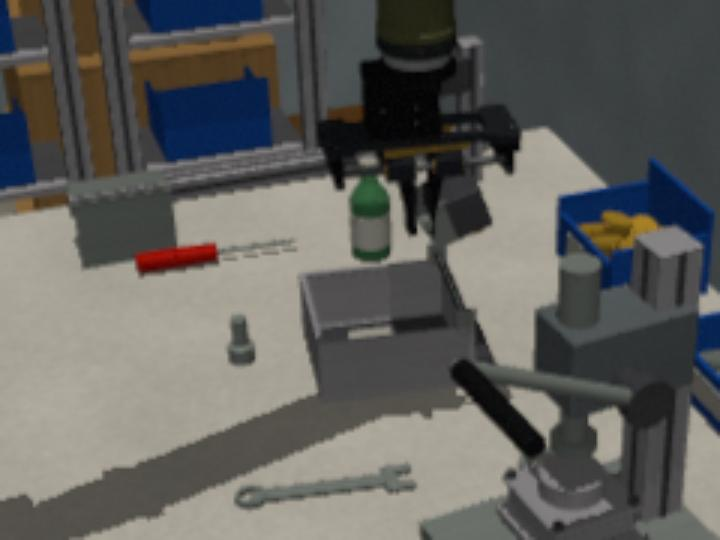

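```bash
python3 -m jog '[[1,0,0.04,-0.01,0],[1,0,0.09,-0.02,0],[1,0,0.14,-0.025,0],[1,0,0.19,-0.03,0],[1,0,0.226,-0.03,0],[1,0,0.226,-0.03,0],[1,0,0.226,-0.03,0]]' 45
python3 ang.py
```

```text
time_s: 21.7
tool_pos: [0.5562, 0.1616, 0.2261]
ee_rot: [2.381, 2.048, 0.001]
wrist_force: [0.0, -1.8, -12.0]
gripper_width: 0.0097
finger_force: 45.4
side [('flap_rod', [(0.78, [0.5518, 0.1572, 0.2527])]), ('flap_hinge', [(0.62, [0.605, 0.2715, 0.086])])]
0.1075 17 [-0.0077 -0.0072 -0.0067 -0.0061]
0.1225 17 [-0.0106 -0.01   -0.0095 -0.0084]
0.1375 16 [-0.013  -0.0124 -0.0115 -0.0107]
0.1525 37 [-0.0149 -0.013   0.0025  0.015 ]
0.1675 90 [-0.0162  0.0013  0.0174  0.0346]
0.1825 68 [-0.019   0.0085  0.023   0.0349]
0.1975 84 [0.0072 0.0172 0.0279 0.0351]
0.2125 39 [0.0213 0.0303 0.0369 0.0416]
top [('flap_rod', [(0.7, [0.5538, 0.1582, 0.2536])]), ('flap_hinge', [])]
0.1225 4 [-0.0079 -0.0077 -0.0072 -0.0066]
0.1675 4 [-0.0006 -0.0005  0.0011  0.0033]
0.1825 5 [-0.0053 -0.0037 -0.0032 -0.0002]
0.1975 15 [-0.0079 -0.0044 -0.0004  0.0039]
0.2125 6 [-0.0059 -0.0025  0.0029  0.0065]
0.2575 137 [-0.0338 -0.032  -0.0293 -0.0262]
[0.55596483 0.16161813 0.22598038] [-0.38833901 -1.75911838 -9.5547059 ] [ 0.002 -0.    -0.    -0.001 -0.     0.002 -0.001]
```

```bash
python3 -m jog '[[1,0,-0.008,0.01,0],[1,0,-0.015,0.02,0],[1,0,-0.015,0.02,0],[1,0,-0.015,0.02,0],[1,0,-0.015,0.02,0],[1,0,-0.015,0.02,0],[1,0,-0.015,0.02,0],[1,0,-0.015,0.02,0]]' 45
python3 ang.py | egrep -v "^0.1[5-9]"
```

```text
time_s: 22.8
tool_pos: [0.5551, 0.1618, 0.2257]
ee_rot: [2.381, 2.048, 0.005]
wrist_force: [-2.5, -5.3, 1.8]
gripper_width: 0.0098
finger_force: 44.5
side [('flap_rod', [(0.82, [0.5523, 0.1575, 0.2504])]), ('flap_hinge', [(0.74, [0.6003, 0.2721, 0.0817])])]
0.1075 16 [-0.0083 -0.0078 -0.0072 -0.0065]
0.1225 15 [-0.0106 -0.0102 -0.0097 -0.0094]
0.1375 12 [-0.0129 -0.0124 -0.0121 -0.0119]
0.2125 39 [0.0229 0.0299 0.0355 0.0392]
top [('flap_rod', [(0.62, [0.554, 0.1593, 0.2534])]), ('flap_hinge', [])]
0.2125 4 [-0.0032 -0.0002  0.0027  0.0057]
0.2575 136 [-0.0346 -0.033  -0.0301 -0.0277]
[0.55504922 0.16178438 0.22570603] [-1.92989399 -3.74124601  1.36345354] [ 0.     0.001 -0.001 -0.001 -0.    -0.002 -0.001]
```

View pics/side5.png

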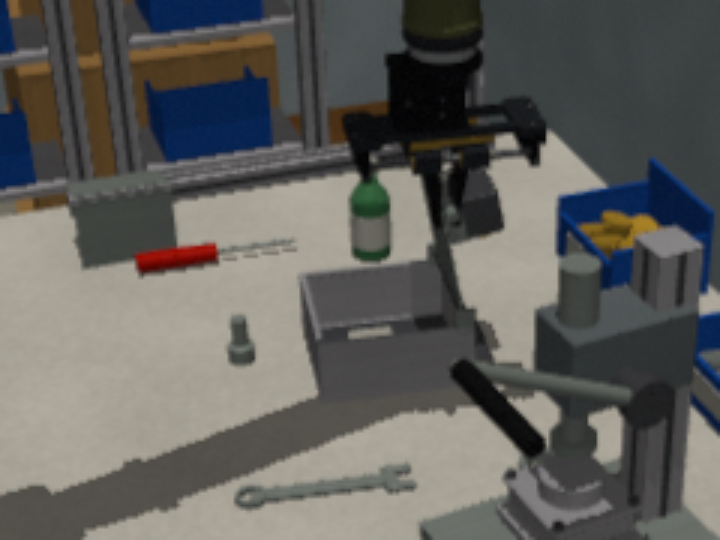

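The flap stands about 80° up (plate at crop px ~445,270), its rod is held in the fingers, and the forces have settled. The lever is at its top stop and the bystanders are where they were.

```bash
python3 -c "
from cell import manip
print(manip.close_job())"
```

```text
the job is handed in; nothing more can be done
None
```

I pulled the lever to its bottom stop and eased it back up to the top at about 0.5 rad/s. The flap is held gripped and still at about 80°, its balance point, and the job was handed in at about 23 s of the 61 s allowed; I got no verdict back, and I judged the ring's fit only by eye, where it looked flush.

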